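# Aim the reading mirror at the level collar

## Task

The white screen stands in the way of the reading camera's view: swing it by its knob all the way back, clear of the mirror. Then turn the small mirror by the upright post behind it until the camera, looking at the mirror, sees the cork collar of the measuring cylinder in the middle of the mirror, and finish while still holding the mirror there, because its spring turns it back when let go. Leave the flask, the bottle and the beaker standing where they are.

Things in the scene. Friction and masses are not known exactly. Their poses are not given: they have to be found in the camera images.
- mirror_axis (a point): Centre of the mirror's face, 120 mm above the bench. The mirror is an upright square glass 64 x 64 mm in a thin black frame (72 x 72 mm, its top 156 mm above the bench), on a round foot on a pale grey slab (213 x 400 x 12 mm). It turns about the vertical line through this point, which lies in the plane of the glass; seen from this point, the glass always faces straight away from the mirror's post.
- mirror (a joint): Turn of the mirror about its vertical axis, rad, growing anticlockwise seen from above, range 0 to 1.15. At 0 (where its spring keeps it when let go) the glass faces the camera lens exactly. The spring pulls back with 0.35 N m per rad (about 2.5 N at the post at 0.6 rad). The right value is half the angle, at the mirror axis, from the lens anticlockwise to the collar (0.39 to 0.79 rad).
- mirror_post (a point): Point to grip on the mirror's post: an upright steel pin 14 mm across, standing 90 mm behind the glass at the end of a thin level rod (8 mm thick, 105 mm above the bench). The pin spans 99 to 165 mm above the bench; this point is on its axis, 145 mm up. It travels on a circle of 90 mm radius about the mirror axis.
- lens (a point): Front of the reading camera's lens, 120 mm above the bench: a small grey box (45 x 48 x 40 mm) on a thin post on the same slab, its black lens pointing at the mirror from 180 mm away. Fixed.
- sightline (a point): The camera's line of sight after the mirror: not an object but a reading. The point is the centre of the mirror's face; its x axis points level along the way the camera's central line of sight (lens to mirror centre) runs on after being reflected, and so turns twice as far as the mirror. The line must meet the collar.
- collar (a point): Centre of the cork collar (44 mm across, 20 mm high) round a glass measuring cylinder 26 mm across and 200 mm tall with a six-sided white foot (72 mm). The collar's centre is 120 mm above the bench. The cylinder is fixed, 200 to 320 mm from the mirror, beyond the slab on the side away from the robot.
- screen_knob (a point): Point to grip on the screen's knob: an upright pale wooden pin 16 mm across on top of the screen's arm, spanning 165 to 215 mm above the bench; this point is on its axis, 195 mm up. The screen is an upright white plate (130 x 5 mm, 75 to 165 mm above the bench) hanging below a level 10 mm rod; the knob stands 110 mm from the hinge, the plate spans 50 to 180 mm from the hinge.
- screen_hinge (a point): Point on the vertical hinge line of the screen's arm (a thin steel post at the end of the slab, 177 mm tall), at the knob's height, 195 mm above the bench.
- screen (a joint): Swing of the screen's arm about its hinge, rad, growing clockwise seen from above. It starts between 0 and 0.3, across the view between mirror and collar; 1.6 is its stop, fully swung back towards the robot's side. It stays where it is left (stiff hinge, about 0.06 N m).
- flask: Bystander: glass conical flask, 72 mm across the base, 104 mm tall, origin under its centre.
- reagent: Bystander: amber bottle with black cap, 52 mm across, 120 mm tall, origin under its centre.
- beaker: Bystander: glass beaker, 68 mm across, 85 mm tall, origin under its centre.
Things that resemble listed ones, but are neither listed nor needed, are in the scene too. What is shaped like the part that bears collar but green or orange is not meant.

How it is judged:
By the outcome, as a careful person would: the job done as asked, in the order asked, and still so for the second after the job is handed in, while the arm keeps its last pose, push and grip.
It also fails if it takes over 48 s, if anything falls off the work surface, if the arm or the gripper's body presses on something with over 40 N, if the wrist force passes 120 N, or if a joint passes its speed limit or range.

## Robot

A 7-joint arm with a two-finger parallel gripper is mounted at the origin on the work surface. World frame = base frame: x ahead of the robot, y to its left, z up, the work surface at z = 0. Lengths are in mm, angles in rad, forces in N, time in s.
With the tool pointing down it reaches from about 425 to 875 mm from the base axis. Payload 8.4 kg.
Tool frame: the origin (TCP) lies on the mounting face of the last link; the fingertips stand 182 mm ahead of it and the grasp point (between the pads) lies 164 mm ahead of it; z points along the fingers, y is the direction in which the jaws open and shut (so a half turn about z gives the same grasp; the last joint's range is limited). The gripper opens to 87 mm and grips with 3 to 60 N. Pads are 19 mm wide; open, the fingers measure 117 mm over their backs; the gripper's body (75 mm by 190 mm) begins 51 mm behind the grasp point.
Start: joints at [1.086, 0.333, 0.04, 1.465, -0.013, 1.343, -0.059], TCP at [244.573, -602.21, 404.746] pointing down, gripper open.
Joint ranges: [-2.58, 2.58], [-0.38, 2.09], [-1.3, 1.39], [0.25, 2.4], [-1.5, 4.64], [0.08, 2.09], [-2.65, 2.65]. Speed limits (rad/s): [2.22, 2.22, 2.79, 2.79, 3.14, 3.14, 3.14].

## Interface

Orientations are given as a unit quaternion [x, y, z, w].
In Python, from rig import arm, optics, job gives the robot as it stands. The module is installed in compiled form; this text tells all that it offers.
- The arm moves only by the tool move_arm, never from a script. Its argument "commands" is text: rows parted by semicolons, each of 7 numbers parted by spaces: the opening, from -1 (shut) to 1 (fully open), then the shift along the world's x, y, z in mm, then the turn, a rotation vector about the world's x, y, z in rad. In form: jaw dx dy dz wx wy wz; .... A call has 1 to 12 rows; each row shifts and turns the commanded pose from where the row before left it; what a row does not reach is not made up. A row lasts 1/10 s, in which the tool goes at most 50 mm and 8.59 degrees, less where a joint would pass 70% of its speed; a pose out of reach is approached as far as the arm can. A call is refused whole if a number of a shift passes 50 or a number of a turn 0.15, either way. A call with a gripper value outside its range is refused whole. The fingers move at their own pace and stop on an object; "squeeze" is the grip in N (left out, the last holds). Time passes only in rows, so rows that do not move let the fingers close. It gives the time, the measured TCP pose, the force and the opening at its end, in the units of the state.
- arm.state(): the state, without advancing time (a new reading comes with each control period).
- optics.camera(name): name is "side" or "top" or "wrist"; returns a dict with "img" (400x640x3 uint8, blue, green, red), "range_z" (400x640 float32, mm along the optical axis (not along the pixel's ray), 0 where there is no reading), "camera_matrix" (3x3 intrinsics, pixels), "extrinsics" (4x4, takes a point from world to camera coordinates); the wrist camera has in their place "hand_eye" (4x4, takes a point from camera to tool coordinates, whose origin is the TCP and whose axes are the flange's). Camera axes: x right, y up, looking along -z (the intrinsics and any distortion apply to the point x, -y, -z); pixel columns grow to the right and rows downward; lengths in mm; the calibration is good to about 2 mm. A picture is of the moment at which its call begins: read the wrist's pose just before it.
- job.close_job(): hands the job in, once; it reports no verdict.
The state is a dict: "clock": time; "joint_pos": joint angles; "dq": joint speeds; "tau": joint torques, N m; "tcp_pos": TCP position; "orientation": TCP orientation; "ft_force": force on the tool from outside, world axes, zero at the start; "ft_torque": the same for the moment, N m; "grip_width": finger opening in mm.
Only numpy, scipy, OpenCV 4.12 (cv2) and the standard library are available. Lean on these libraries where they do the work, as an engineer would, in place of code of your own. Each camera call takes 0.05 s, during which the arm holds its last target.

## Working session

There is one attempt and no reset: what is moved stays moved. The work goes in short steps, Python scripts to look and compute and a tool call to move; the robot and the scene stay as the last step left them, time stands still between calls to the robot, and variables do not carry over. Pictures are saved under pics/ and viewed, and the job is handed in when it is done.

Besides the shell and the picture viewer there is one more tool, called after "Call:" as name(argument=value, ...) on one line, values as JSON. move_arm: Moves the arm, as the interface text tells. Its arguments: {"type":"object","properties":{"commands":{"type":"string"},"squeeze":{"type":"number"}},"required":["commands"]}

```bash
mkdir -p pics
cat > h.py <<'E'
from rig import arm, optics, job
import numpy as np, cv2
def grab(n,tag):
    c=optics.camera(n); cv2.imwrite(f'pics/{tag}.png',c['img']); np.savez(f'{tag}.npz',**c); return c
def ray(c,u,v):
    K=c['camera_matrix'];E=c['extrinsics']
    d=np.array([(u-K[0,2])/K[0,0],-(v-K[1,2])/K[1,1],-1.]);R=E[:3,:3];t=E[:3,3]
    return -R.T@t, R.T@d
def onz(c,u,v,z):
    o,d=ray(c,u,v); return o+d*(z-o[2])/d[2]
def px(c,p):
    q=c['extrinsics'][:3,:3]@np.array(p)+c['extrinsics'][:3,3];K=c['camera_matrix']
    return K[0,0]*q[0]/-q[2]+K[0,2],K[1,1]*-q[1]/-q[2]+K[1,2]
def pt(c,u,v):
    o,d=ray(c,u,v); return o+d*c['range_z'][int(v),int(u)]
E
python3 - <<'E'
from h import *
s=arm.state(); print(s)
for n in('side','top'):
    c=grab(n,n+'0'); print({k:(v if k!='img' and k!='range_z' else v.shape) for k,v in c.items()})
E
```

```text
{'clock': 0.0, 'joint_pos': array([ 1.08583745,  0.33389562,  0.03984279,  1.46624738, -0.01342005,
        1.34327254, -0.0585105 ]), 'dq': array([ 0.0015104 , -0.00054915, -0.00091306, -0.00014794, -0.0007947 ,
        0.00010055,  0.00037818]), 'tau': array([ 8.25674870e-04, -6.56368303e+01,  1.33548751e+00, -4.03791296e+01,
       -5.98930148e-02,  4.47936903e-02,  1.39056388e-04]), 'tcp_pos': array([ 244.51927472, -602.0750506 ,  403.88016946]), 'orientation': array([ 9.81456313e-01,  1.91684372e-01, -1.86420978e-04, -7.56025609e-04]), 'ft_force': array([-0.28267509,  0.06511982, -0.65579515]), 'ft_torque': array([0.03395738, 0.0509668 , 0.01613047]), 'grip_width': 86.97773525455526}
{'img': (400, 640, 3), 'range_z': (400, 640), 'camera_matrix': array([[365.79066821,   0.        , 320.21334306],
       [  0.        , 365.79066821, 196.58135564],
       [  0.        ,   0.        ,   1.        ]]), 'extrinsics': array([[-9.99237162e-01, -3.88349854e-02,  4.11546628e-03,
         6.02408417e+02],
       [ 3.06583070e-02, -7.14810816e-01,  6.98645522e-01,
        -1.27572300e+02],
       [-2.41901088e-02,  6.98238742e-01,  7.15456147e-01,
        -1.32484679e+03],
       [ 0.00000000e+00,  0.00000000e+00,  0.00000000e+00,
         1.00000000e+00]])}
{'img': (400, 640, 3), 'range_z': (400, 640), 'camera_matrix': array([[444.65917484,   0.        , 321.48710503],
       [  0.        , 444.65917484, 197.2702859 ],
       [  0.        ,   0.        ,   1.        ]]), 'extrinsics': array([[ 1.36554472e-02, -9.99898948e-01, -3.95241585e-03,
        -3.19169851e+01],
       [ 9.91424321e-01,  1.30257208e-02,  1.30031329e-01,
        -6.27146207e+02],
       [-1.29966706e-01, -5.69415715e-03,  9.91502008e-01,
        -1.56552393e+03],
       [ 0.00000000e+00,  0.00000000e+00,  0.00000000e+00,
         1.00000000e+00]])}
```

View pics/side0.png

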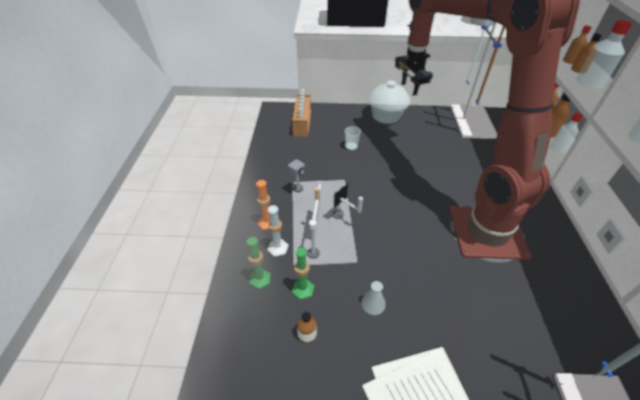

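View pics/top0.png

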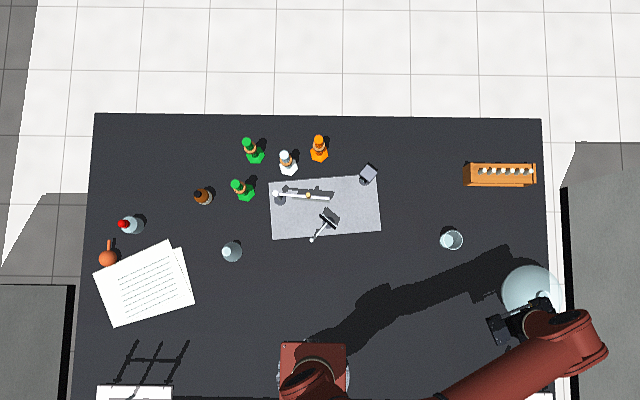

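Run:
```python
from h import *
c=dict(np.load('top0.npz')); i=c['img'][120:260,180:400]
cv2.imwrite('pics/topz.png',cv2.resize(i,None,fx=3.6,fy=3.6,interpolation=cv2.INTER_CUBIC))
c=dict(np.load('side0.npz')); i=c['img'][150:310,220:400]
cv2.imwrite('pics/sidez.png',cv2.resize(i,None,fx=3.6,fy=3.6,interpolation=cv2.INTER_CUBIC))
```

```text
(no output)
```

View pics/topz.png

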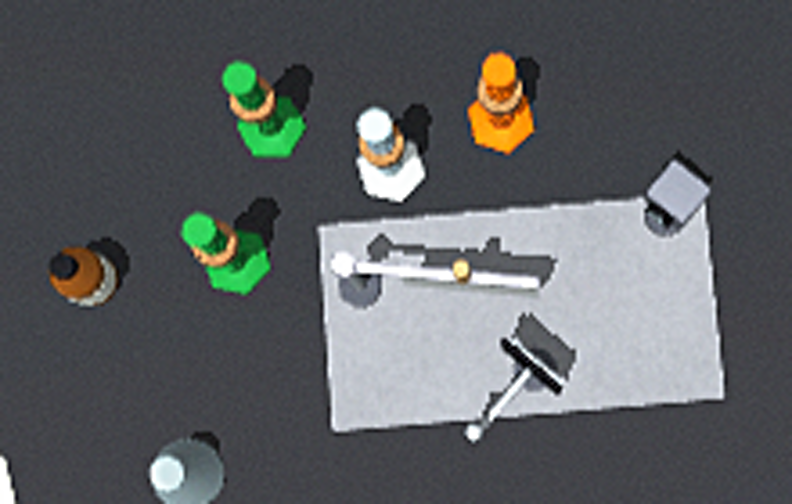

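View pics/sidez.png

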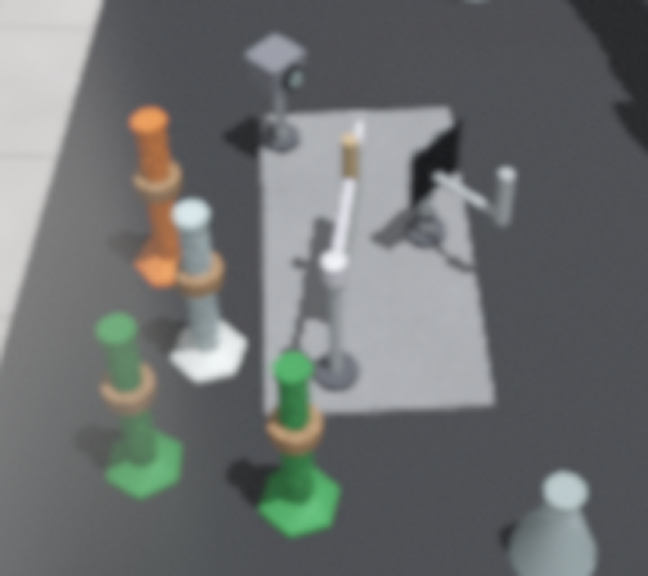

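Run:
```python
from h import *
c=dict(np.load('top0.npz'))
f=lambda u,v:(180+(u+.5)/3.6-.5,120+(v+.5)/3.6-.5)
g={}
for n,u,v,z in [('knob',461,267,215),('hinge',343,265,178),('post',474,432,165),('frA',506,343,156),('frB',568,388,156),('lensbox',678,192,140),('cyltop',375,125,200),('collar',381,147,125),('slab1',318,227,12),('slab2',332,432,12),('slab3',724,398,12),('slab4',704,192,12)]:
    p=onz(c,*f(u,v),z); g[n]=p; uu=f(u,v); print(n,p.round(1),np.round(uu,1),'range pt',pt(c,round(uu[0]),round(uu[1])).round(1))
s=dict(np.load('side0.npz'))
f2=lambda u,v:(220+(u+.5)/3.6-.5,150+(v+.5)/3.6-.5)
print('side')
for n,u,v,z in [('knob',351,140,215),('hinge',335,262,178),('post',507,173,165),('cyltop',192,213,200),('collar',199,271,120),('lensbox',276,52,140)]:
    p=onz(s,*f2(u,v),z); print(n,p.round(1))
d=lambda a,b:np.linalg.norm((g[a]-g[b])[:2])
print(d('knob','hinge'),d('slab1','slab2'),d('slab1','slab4'),d('frA','frB'))
m=(g['frA']+g['frB'])/2; print(m,np.linalg.norm((g['post']-m)[:2]),np.linalg.norm((g['lensbox']-m)[:2]))
```

```text
knob [615.4  20.1 215. ] [307.7 193.8] range pt [614.8  19.1 214.9]
hinge [620.9 129.9 178. ] [274.9 193.2] range pt [622.4 130.2 173.3]
post [470.2   7.4 165. ] [311.3 239.6] range pt [469.1   8.4 163.2]
frA [553.  -20.7 156. ] [320.2 214.9] range pt [552.8 -20.  155.1]
frB [512.1 -78.5 156. ] [337.4 227.4] range pt [522.6 -81.3  14.5]
lensbox [ 700.2 -181.5  140. ] [368. 173.] range pt [ 700.2 -181.6  139.6]
cyltop [747.6 101.7 200. ] [283.8 154.4] range pt [748.5 100.9 201.3]
collar [743.3 102.4 125. ] [285.5 160.5] range pt [732.8  99.  181.2]
slab1 [683.  175.2  12. ] [268.  182.7] range pt [681.7 174.9  12.9]
slab2 [473.6 154.9  12. ] [271.9 239.6] range pt [4.727e+02 1.557e+02 1.000e-01]
slab3 [ 513.2 -240.8   12. ] [380.8 230.2] range pt [ 5.147e+02 -2.432e+02  1.000e-01]
slab4 [ 724.7 -221.    12. ] [375.2 173. ] range pt [ 700.7 -205.6  138.3]
side
knob [612.7  21.9 215. ]
hinge [621.5 132.8 178. ]
post [469.7   8.1 165. ]
cyltop [745.6 101.8 200. ]
collar [746.7  99.5 120. ]
lensbox [ 700.  -181.7  140. ]
109.94906275574832 210.3659157761042 398.3106479820795 70.79149985273423
[532.5889018  -49.56633548 156.        ] 84.4374408690278 213.2872864431914
```

Call:
move_arm(commands="1 0 0 40 0 0 0;1 20 34 0 0 0 0.06;1 20 34 0 0 0 0.06;1 20 34 0 0 0 0.06;1 20 34 0 0 0 0.06;1 20 34 0 0 0 0.06;1 20 34 0 0 0 0.06;1 20 34 0 0 0 0.06;1 20 34 0 0 0 0.06;1 20 34 0 0 0 0.06;1 20 34 0 0 0 0.06;1 20 34 0 0 0 0.06")

```text
clock: 1.3
tcp_pos: [465.0, -226.7, 444.6]
orientation: [0.866, 0.5, -0.0, -0.0]
ft_force: [0.6, -0.5, 0.3]
grip_width: 87.2
```

Call:
move_arm(commands="1 20 34 0 0 0 0.06;1 20 34 0 0 0 0.06;1 20 34 0 0 0 0.06;1 20 34 0 0 0 0.06;1 20 34 0 0 0 0.06;1 20 34 0 0 0 0.06;1 0 0 0 0 0 0.05;1 0 0 0 0 0 0.06;1 0 0 0 0 0 0")

```text
clock: 2.2
tcp_pos: [584.6, -24.0, 444.2]
orientation: [0.726, 0.688, -0.0, -0.0]
ft_force: [-1.0, 0.6, 0.0]
grip_width: 86.9
```

Run:
```python
from h import *
s=arm.state(); print({k:s[k].round(3) if k!='clock' else s[k] for k in('clock','joint_pos','tcp_pos','orientation','ft_force')})
c=grab('wrist','w1'); print(c['camera_matrix'],c['hand_eye']); np.savez('w1s.npz',**s)
c=grab('top','top1');i=c['img'][120:260,180:400]
cv2.imwrite('pics/top1z.png',cv2.resize(i,None,fx=3.6,fy=3.6,interpolation=cv2.INTER_CUBIC))
```

```text
{'clock': 2.2, 'joint_pos': array([ 0.417,  0.227, -0.535,  1.546,  0.117,  1.401, -0.18 ]), 'tcp_pos': array([584.609, -23.997, 444.196]), 'orientation': array([ 0.726,  0.688, -0.   , -0.   ]), 'ft_force': array([-0.997,  0.634,  0.035])}
[[337.64059769   0.         320.89430616]
 [  0.         337.64059769 201.37838788]
 [  0.           0.           1.        ]] [[-2.67709611e-04  9.62217354e-01  2.72282376e-01  7.41281728e+01]
 [ 9.99999876e-01  3.72134496e-04 -3.31878595e-04  6.89948680e-02]
 [-4.20665008e-04  2.72282253e-01 -9.62217334e-01  1.98551412e+01]
 [ 0.00000000e+00  0.00000000e+00  0.00000000e+00  1.00000000e+00]]
```

View pics/w1.png

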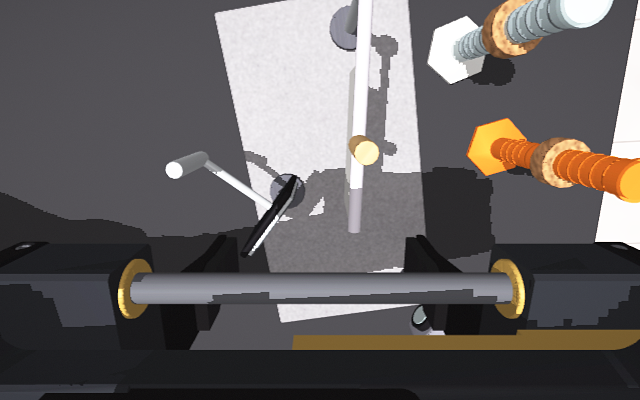

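```bash
cat >> h.py <<'E'
from scipy.spatial.transform import Rotation as Ro
def wext(c,s):
    T=np.eye(4);T[:3,:3]=Ro.from_quat(s['orientation']).as_matrix();T[:3,3]=s['tcp_pos']
    c=dict(c);c['extrinsics']=np.linalg.inv(T@c['hand_eye']);return c
E
python3 - <<'E'
from h import *
c=wext(dict(np.load('w1.npz')),dict(np.load('w1s.npz')))
for n,u,v,z in [('knob',367,152,215),('post',176,170,165),('frTop a',246,250,156),('frTop b',294,180,156),('cyltop',587,2,200),('collar',512,27,120)]:
    print(n,onz(c,u,v,z).round(1),pt(c,u,v).round(1))
cv2.imwrite('pics/w1z.png',cv2.resize(c['img'][120:270,140:320],None,fx=3.6,fy=3.6,interpolation=cv2.INTER_CUBIC))
cv2.imwrite('pics/w1y.png',cv2.resize(c['img'][0:150,400:620],None,fx=3.6,fy=3.6,interpolation=cv2.INTER_CUBIC))
E
```

```text
knob [615.5  21.1 215. ] [615.6  21.  214.5]
post [473.3   8.2 165. ] [473.7   8.3 165.8]
frTop a [517.6 -65.8 156. ] [517.7 -65.7 156.1]
frTop b [563.6  -6.6 156. ] [558.8 -17.4 104.8]
cyltop [748.8 100.6 200. ] [749.2 100.7 199.4]
collar [747.7 103.6 120. ] [735.7  99.5 142.9]
```

View pics/w1z.png

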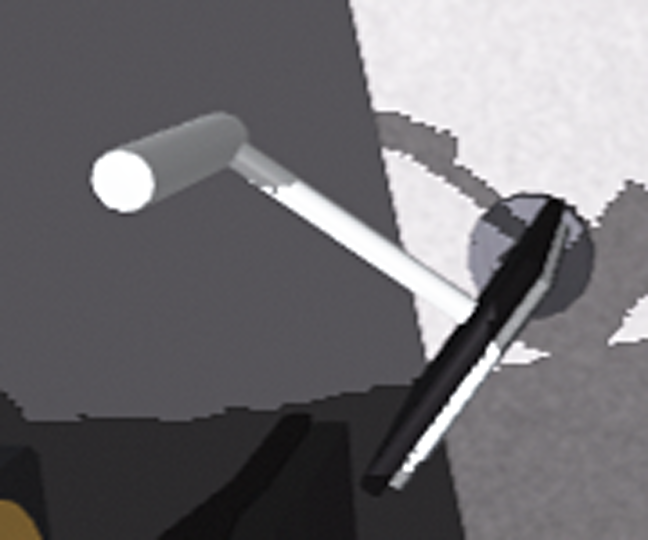

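View pics/w1y.png

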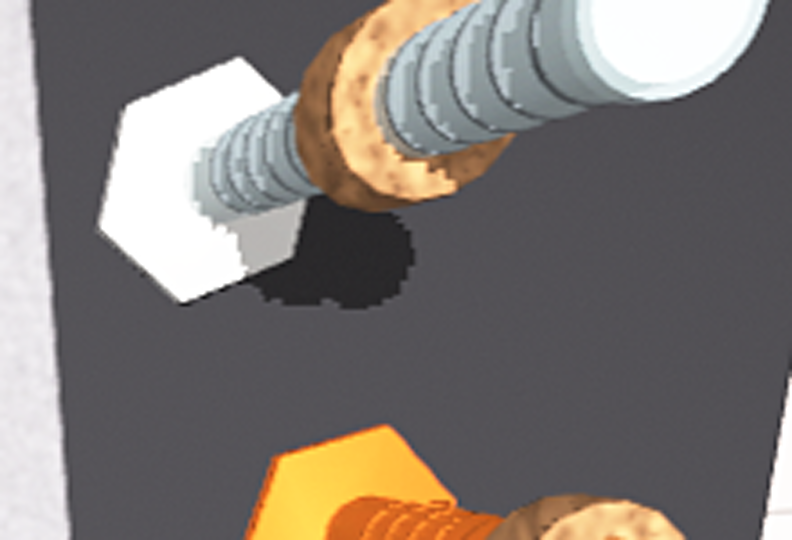

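Call:
move_arm(commands="1 16 23 0 0 0 0;1 15 22 0 0 0 0;1 0 0 -20 0 0 0;1 0 0 -25 0 0 0;1 0 0 -25 0 0 0;1 0 0 -15 0 0 0;1 0 0 0 0 0 0;0 0 0 0 0 0 0;-1 0 0 0 0 0 0;-1 0 0 0 0 0 0;-1 0 0 0 0 0 0;-1 0 0 0 0 0 0", squeeze=20)

```text
clock: 3.5
tcp_pos: [615.6, 20.8, 360.2]
orientation: [0.726, 0.687, 0.0, 0.0]
ft_force: [0.5, -0.2, -0.6]
grip_width: 55.0
```

Call:
move_arm(commands="-1 0 0 0 0 0 0;-1 0 0 0 0 0 0;-1 0 0 0 0 0 0;-1 0 0 0 0 0 0;-1 0 0 0 0 0 0;-1 0 0 0 0 0 0")

```text
clock: 4.1
tcp_pos: [615.6, 20.8, 359.7]
orientation: [0.726, 0.687, -0.0, -0.0]
ft_force: [-0.2, 0.3, -0.5]
grip_width: 15.4
```

Run:
```python
from h import *
s=arm.state(); print(s['tcp_pos'].round(1),s['grip_width'],s['ft_force'].round(1))
H=np.array([621.4,130.8]);k=s['tcp_pos'][:2]-H;a0=np.degrees(np.arctan2(k[1],k[0]));print(a0,np.linalg.norm(k))
p=k+H
for j in range(1,14):
    a=np.radians(a0-j*6.6);q=H+110*np.array([np.cos(a),np.sin(a)]);print(j,q.round(1),(q-p).round(1));p=q
```

```text
[615.6  20.8 359.7] 15.425786411216448 [-0.2  0.3 -0.5]
-93.03484482861228 110.18595025543021
1 [603.   22.4] [-12.6   1.6]
2 [590.6  25.2] [-12.3   2.8]
3 [578.7  29.4] [-11.9   4.2]
4 [567.3  35. ] [-11.4   5.6]
5 [556.7  41.8] [-10.7   6.8]
6 [546.9  49.9] [-9.8  8. ]
7 [538.1  59. ] [-8.8  9.1]
8 [530.4  69. ] [-7.7 10.1]
9 [523.9  79.9] [-6.5 10.9]
10 [518.7  91.4] [-5.2 11.5]
11 [514.8 103.5] [-3.8 12.1]
12 [512.4 115.9] [-2.4 12.4]
13 [511.4 128.6] [-1.  12.6]
```

Call:
move_arm(commands="-1 -12.5 1.5 0 0 0 -0.115;-1 -12.5 3 0 0 0 -0.115;-1 -12 4 0 0 0 -0.115;-1 -11.5 5.5 0 0 0 -0.115;-1 -10.5 7 0 0 0 -0.115;-1 -10 8 0 0 0 -0.115;-1 -9 9 0 0 0 -0.115;-1 -7.5 10 0 0 0 -0.115;-1 -6.5 11 0 0 0 -0.115;-1 -5 11.5 0 0 0 -0.115;-1 -4 12 0 0 0 -0.115;-1 0 0 0 0 0 0")

```text
clock: 5.3
tcp_pos: [515.2, 105.5, 359.7]
orientation: [0.992, 0.124, 0.002, -0.001]
ft_force: [10.9, 2.8, -10.5]
grip_width: 15.1
```

Run:
```python
from h import *
s=arm.state(); print(s['tcp_pos'].round(1),s['grip_width'],s['ft_force'].round(1),s['ft_torque'].round(2))
H=np.array([621.4,130.8]);k=s['tcp_pos'][:2]-H;a0=np.degrees(np.arctan2(k[1],k[0]));print(a0,np.linalg.norm(k))
c=grab('top','top2');i=c['img'][120:260,180:400]
cv2.imwrite('pics/top2z.png',cv2.resize(i,None,fx=3.6,fy=3.6,interpolation=cv2.INTER_CUBIC))
```

```text
[515.2 105.5 359.7] 15.068120078872546 [ 10.9   2.8 -10.5] [ 0.61 -2.41 -0.03]
-166.59425529721875 109.18322399570357
```

View pics/top2z.png

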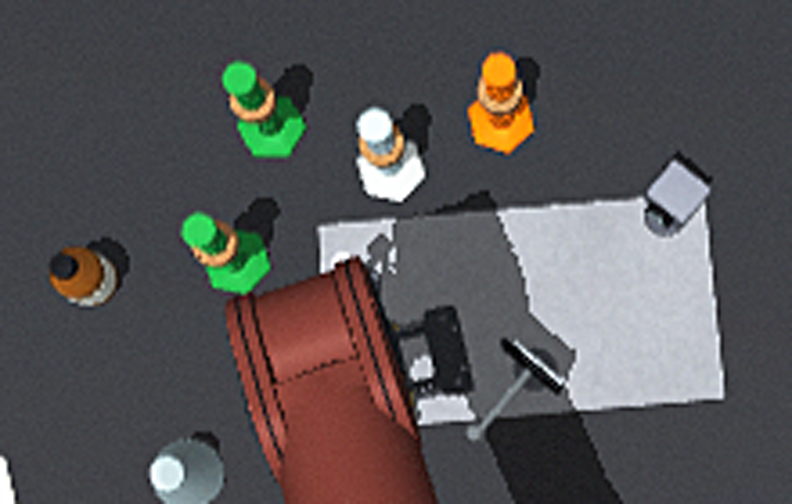

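Call:
move_arm(commands="-1 -1 6 0 0 0 -0.06;-1 -0.5 6 0 0 0 -0.06;-1 -0.5 5 0 0 0 -0.04;-1 0 2 0 0 0 0;-1 0 0 0 0 0 0")

```text
clock: 5.85
tcp_pos: [514.6, 115.5, 359.6]
orientation: [0.999, 0.042, 0.001, 0.005]
ft_force: [8.2, -25.9, -1.0]
grip_width: 15.5
```

Run:
```python
from h import *
c=grab('side','s2');i=c['img'][130:290,230:430]
cv2.imwrite('pics/s2z.png',cv2.resize(i,None,fx=3.6,fy=3.6,interpolation=cv2.INTER_CUBIC))
```

```text
(no output)
```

View pics/s2z.png

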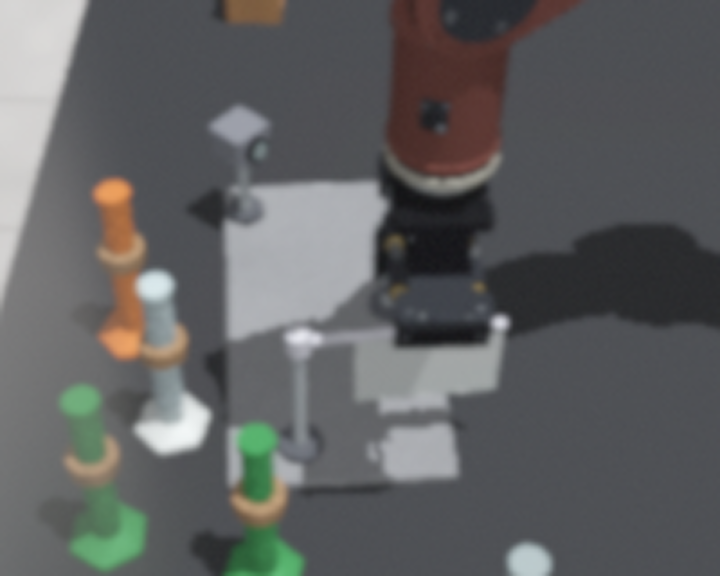

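Call:
move_arm(commands="-1 2 -3 0 0 0 0;-1 1 -3 0 0 0 0;-1 0 0 0 0 0 0")

```text
clock: 6.2
tcp_pos: [515.5, 114.1, 359.6]
orientation: [0.999, 0.044, -0.001, 0.001]
ft_force: [-2.7, -7.4, 2.2]
grip_width: 15.6
```

Call:
move_arm(commands="0 0 0 0 0 0 0;0.5 0 0 0 0 0 0;0.5 0 0 0 0 0 0;0.5 0 0 0 0 0 0;0.5 0 0 0 0 0 0;0.5 0 0 0 0 0 0;0.5 0 0 25 0 0 0;0.5 0 0 35 0 0 0;1 -10 -30 0 0 0 0;1 -10 -30 0 0 0 0;1 -10 -30 0 0 0 0;1 0 0 0 0 0 0")

```text
clock: 7.4
tcp_pos: [484.8, 22.3, 419.9]
orientation: [0.999, 0.043, -0.0, 0.001]
ft_force: [-0.2, 0.1, 0.6]
grip_width: 84.6
```

Run:
```python
from h import *
s=arm.state(); print(s['clock'],s['tcp_pos'].round(1),s['orientation'].round(3),s['grip_width'],s['joint_pos'].round(2)); np.savez('w3s.npz',**s)
grab('wrist','w3')
c=grab('side','s3');i=c['img'][130:290,230:430]
cv2.imwrite('pics/s3z.png',cv2.resize(i,None,fx=3.6,fy=3.6,interpolation=cv2.INTER_CUBIC))
```

```text
7.4 [484.8  22.3 419.9] [ 0.999  0.043 -0.     0.001] 84.63154058430982 [ 0.26  0.01 -0.4   1.81  0.01  1.32 -1.62]
```

View pics/w3.png

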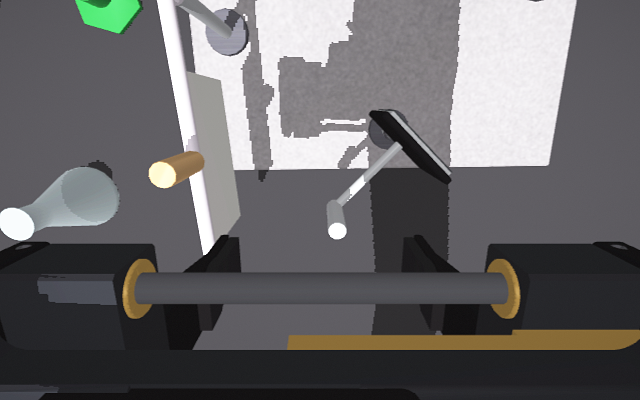

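View pics/s3z.png

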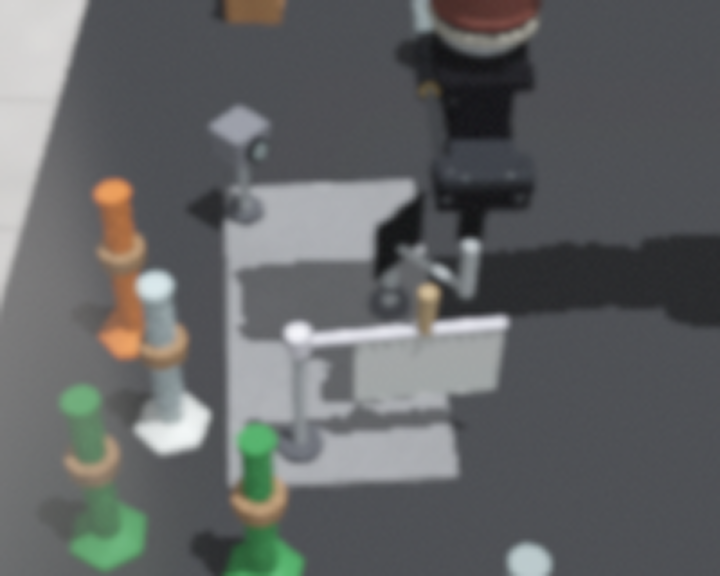

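Run:
```python
from h import *
c=wext(dict(np.load('w3.npz')),dict(np.load('w3s.npz')))
for n,u,v,z in [('knob',162,174,215),('post',337,231,165),('frTop a',372,113,156),('frTop b',449,181,156)]:
    print(n,onz(c,u,v,z).round(1),pt(c,u,v).round(1))
cv2.imwrite('pics/w3z.png',cv2.resize(c['img'][90:250,300:480],None,fx=3.6,fy=3.6,interpolation=cv2.INTER_CUBIC))
```

```text
knob [515.4 112.8 215. ] [515.3 112.8 214.9]
post [471.2   8.2 165. ] [471.6   8.3 166.1]
frTop a [557.4  -8.3 156. ] [557.1 -15.5 108.1]
frTop b [514.  -71.1 156. ] [514.2 -70.7 157.1]
```

View pics/w3z.png

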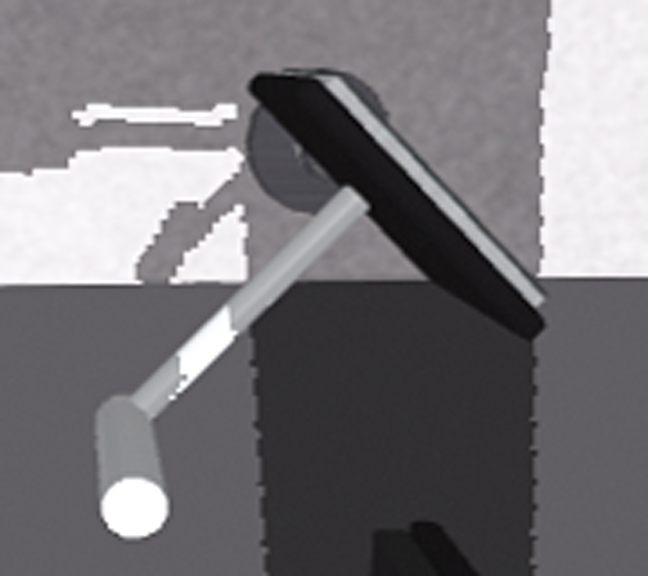

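Call:
move_arm(commands="1 -7 -7 0 0 0 0.09;1 -7 -7 0 0 0 0.09;1 0 0 -20 0 0 0;1 0 0 -25 0 0 0;1 0 0 -25 0 0 0;1 0 0 -20 0 0 0;1 0 0 -15 0 0 0;1 0 0 0 0 0 0", squeeze=15)

```text
clock: 8.3
tcp_pos: [471.1, 13.5, 312.8]
orientation: [0.991, 0.136, -0.002, -0.001]
ft_force: [0.5, -0.1, 0.7]
grip_width: 86.9
```

Run:
```python
from h import *
s=arm.state(); print(s['clock'],s['tcp_pos'].round(1),s['orientation'].round(3),s['grip_width'],s['joint_pos'].round(2),s['ft_force'].round(1)); np.savez('w4s.npz',**s)
grab('wrist','w4')
```

```text
8.3 [471.1  13.5 312.8] [ 0.991  0.136 -0.002 -0.001] 86.92005481828522 [ 0.27  0.07 -0.4   1.98  0.03  1.1  -1.44] [ 0.5 -0.1  0.7]
```

View pics/w4.png

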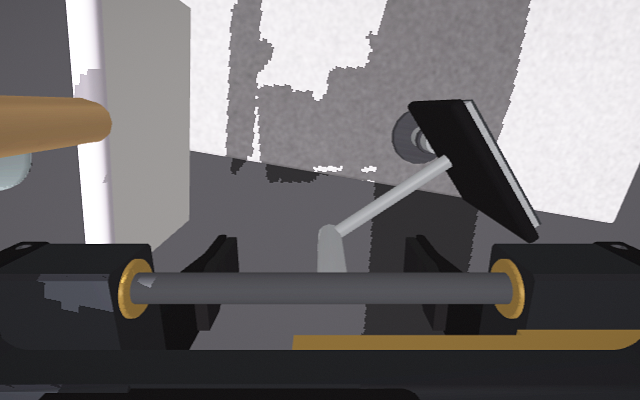

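Call:
move_arm(commands="1 0 -5 0 0 0 0;0 0 0 0 0 0 0;-1 0 0 0 0 0 0;-1 0 0 0 0 0 0;-1 0 0 0 0 0 0;-1 0 0 0 0 0 0;-1 0 0 0 0 0 0;-1 0 0 0 0 0 0;-1 0 0 0 0 0 0;-1 0 0 0 0 0 0;-1 0 0 0 0 0 0;-1 0 0 0 0 0 0")

```text
clock: 9.55
tcp_pos: [471.2, 8.0, 314.6]
orientation: [0.991, 0.135, -0.001, -0.001]
ft_force: [-3.9, 4.4, 3.5]
grip_width: 13.2
```

Run:
```python
from h import *
s=arm.state(); print(s['clock'],s['tcp_pos'].round(1),s['orientation'].round(3),s['grip_width'],s['joint_pos'].round(2),s['ft_force'].round(1)); np.savez('w5s.npz',**s)
grab('wrist','w5')
```

```text
9.55 [471.2   8.  314.6] [ 0.991  0.135 -0.001 -0.001] 13.177946878466887 [ 0.28  0.07 -0.4   1.98  0.03  1.1  -1.43] [-3.9  4.4  3.5]
```

View pics/w5.png

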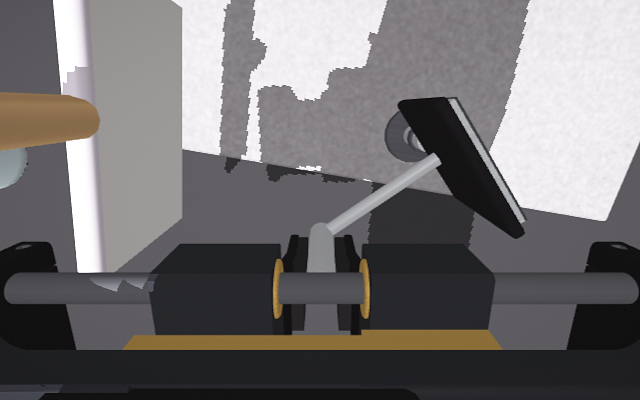

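Run:
```python
import numpy as np
M=np.array([540.5,-49.1]);p=np.array([471.2,8.0])
for j in range(1,13):
    a=np.radians(140.55+37.76*j/12);q=M+90*np.array([np.cos(a),np.sin(a)]);print(q.round(1),(q-p).round(1));p=q
```

```text
[468.    4.2] [-3.2 -3.8]
[4.652e+02 1.000e-01] [-2.8 -4.1]
[462.6  -4.1] [-2.6 -4.2]
[460.2  -8.4] [-2.4 -4.3]
[458.1 -12.9] [-2.1 -4.5]
[456.2 -17.5] [-1.9 -4.6]
[454.6 -22.2] [-1.6 -4.7]
[453.3 -26.9] [-1.3 -4.8]
[452.2 -31.7] [-1.1 -4.8]
[451.4 -36.6] [-0.8 -4.9]
[450.8 -41.5] [-0.6 -4.9]
[450.5 -46.4] [-0.3 -4.9]
```

Call:
move_arm(commands="-1 -3 -4 0 0 0 0;-1 -3 -4 0 0 0 0;-1 -2.5 -4 0 0 0 0;-1 -2.5 -4.5 0 0 0 0;-1 -2 -4.5 0 0 0 0;-1 -2 -4.5 0 0 0 0;-1 -1.5 -4.5 0 0 0 0;-1 -1.5 -5 0 0 0 0;-1 -1 -5 0 0 0 0;-1 -1 -5 0 0 0 0;-1 -0.5 -5 0 0 0 0;-1 0 0 0 0 0 0")

```text
clock: 10.8
tcp_pos: [450.2, -42.5, 314.5]
orientation: [0.991, 0.135, -0.001, -0.001]
ft_force: [-7.2, 3.5, 5.8]
grip_width: 13.5
```

Run:
```python
from h import *
s=arm.state(); print(s['clock'],s['tcp_pos'].round(1),s['orientation'].round(3),s['grip_width'],s['joint_pos'].round(2),s['ft_force'].round(1)); np.savez('w6s.npz',**s)
grab('wrist','w6')
c=grab('top','t6')
cv2.imwrite('pics/t6z.png',cv2.resize(c['img'][120:260,180:400],None,fx=3.6,fy=3.6,interpolation=cv2.INTER_CUBIC))
c=grab('side','s6');i=c['img'][130:290,230:430]
cv2.imwrite('pics/s6z.png',cv2.resize(i,None,fx=3.6,fy=3.6,interpolation=cv2.INTER_CUBIC))
```

```text
10.8 [450.2 -42.5 314.5] [ 0.991  0.135 -0.001 -0.001] 13.4579906004928 [ 0.34  0.02 -0.34  2.02  0.01  1.1  -1.31] [-7.2  3.5  5.8]
```

View pics/w6.png

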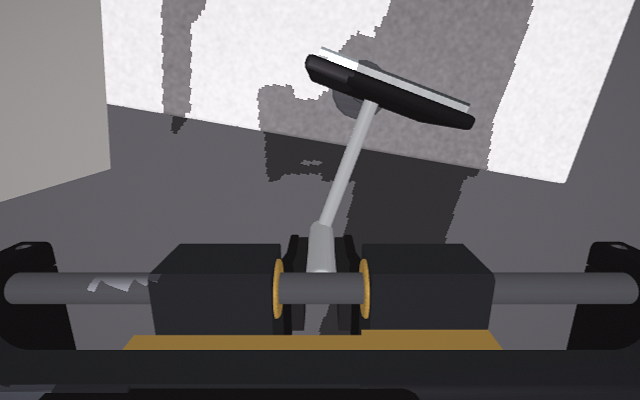

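View pics/t6z.png

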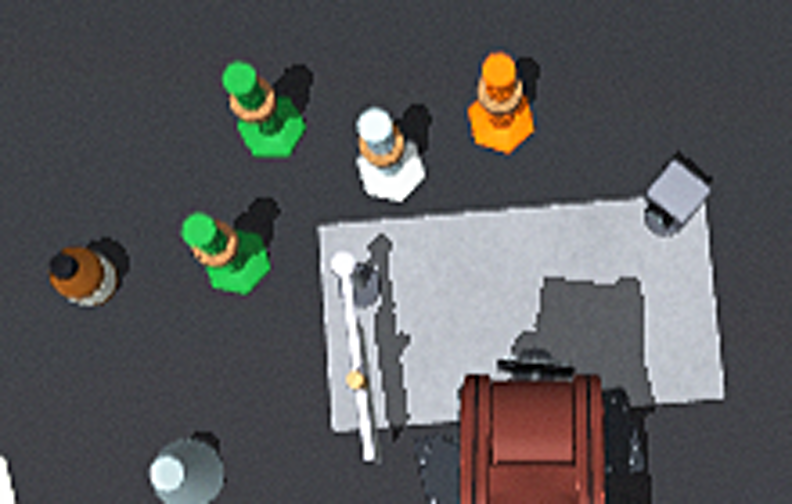

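View pics/s6z.png

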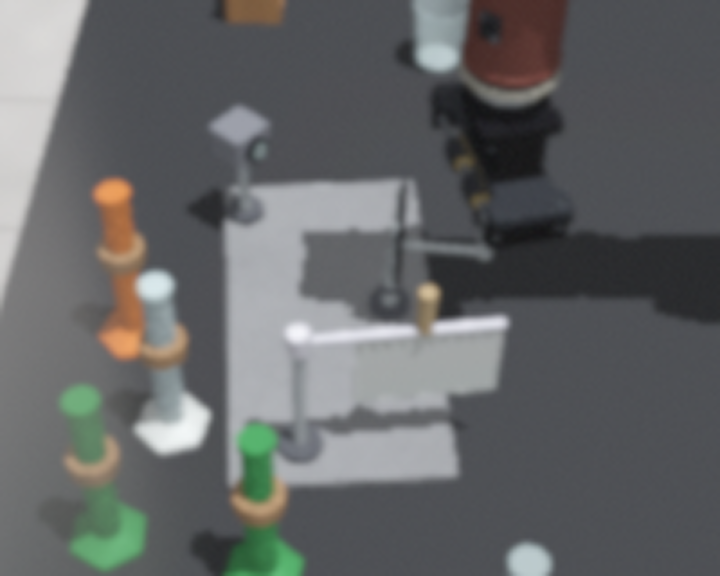

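```bash
cat > rod.py <<'E'
from h import *
def rod(tag,u0,u1,v0,v1,lo=130):
    c=wext(dict(np.load(tag+'.npz')),dict(np.load(tag+'s.npz')))
    # 3D range points on the rod: height 97..112
    P=[]
    for v in range(v0,v1):
        for u in range(u0,u1):
            p=pt(c,u,v)
            if c['range_z'][v,u]>0 and 103<p[2]<112: P.append(p)
    P=np.array(P);vx,vy,x,y=cv2.fitLine(P[:,:2].astype(np.float32),cv2.DIST_HUBER,0,.01,.01).ravel()
    if vx>0: vx,vy=-vx,-vy
    r=(P[:,:2]-[x,y])@[-vy,vx]
    return len(P),np.degrees(np.arctan2(vy,vx)),(x,y),r.std(),P.min(0).round(0),P.max(0).round(0)
E
python3 - <<'E'
from rod import *
print(rod('w1',180,285,145,210)); print(rod('w3',335,410,140,220)); print(rod('w5',325,445,150,240)); print(rod('w6',315,380,100,222))
E
```

```text
(700, np.float32(139.84691), (np.float32(503.7314), np.float32(-16.809105)), np.float64(3.0411748340293427), array([471., -44., 103.]), array([549.,  15., 112.]))
(784, np.float32(140.4365), (np.float32(505.8525), np.float32(-18.722122)), np.float64(2.4827312602660063), array([474., -52., 103.]), array([537.,   8., 111.]))
(1866, np.float32(140.9389), (np.float32(506.16113), np.float32(-19.159985)), np.float64(2.3503746699304564), array([473., -50., 103.]), array([537.,   7., 112.]))
(1822, np.float32(175.58815), (np.float32(497.0062), np.float32(-44.878994)), np.float64(2.2627021902699216), array([458., -52., 104.]), array([531., -39., 111.]))
```

Call:
move_arm(commands="-1 0 -2.2 0 0 0 0;-1 0 -2 0 0 0 0;-1 0 0 0 0 0 0;-1 0 0 0 0 0 0")

```text
clock: 11.35
tcp_pos: [450.3, -46.3, 314.5]
orientation: [0.991, 0.135, -0.001, -0.001]
ft_force: [-7.1, 3.8, 4.6]
grip_width: 13.5
```

Run:
```python
from rod import *
s=arm.state(); print(s['clock'],s['tcp_pos'].round(1),s['ft_force'].round(1),s['grip_width']); np.savez('w7s.npz',**s)
grab('wrist','w7'); print(rod('w7',310,385,95,222))
```

```text
11.35 [450.3 -46.3 314.5] [-7.1  3.8  4.6] 13.517196404750148
(1833, np.float32(178.15022), (np.float32(497.1964), np.float32(-46.876904)), np.float64(2.3770589697782434), array([458., -59., 103.]), array([531., -40., 112.]))
```

View pics/w7.png

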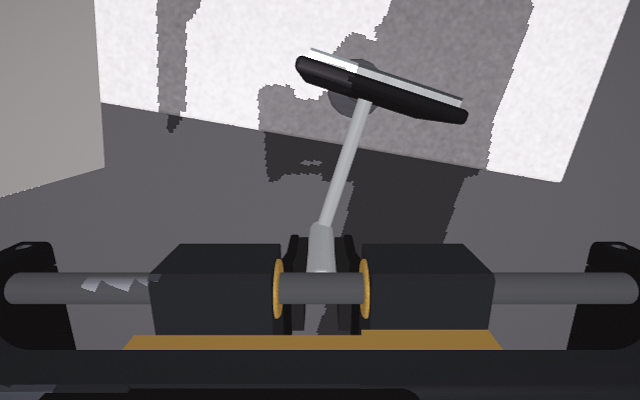

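Run:
```python
from h import *
a=np.load('top0.npz')['img']; b=grab('top','t8')['img']
for n,(u,v) in dict(flask=(232,251),bottle=(203,196),beaker=(451,239)).items():
    A=a[v-16:v+16,u-16:u+16].astype(int);B=b[v-16:v+16,u-16:u+16]; print(n,np.abs(A-B).mean().round(2))
s=arm.state();print(s['tcp_pos'].round(1),s['clock'],s['grip_width'])
job.close_job()
```

```text
flask 3.1
bottle 2.95
beaker 2.92
[450.3 -46.3 314.5] 11.45 13.319156146031577
the job is handed in; nothing more can be done
```

I swung the screen back by its knob and turned the mirror by its post. I handed the job in at 11.45 s with the gripper still holding the post.

**Screen:** I swung it until the knob pushed back with about 26 N, eased off to about 7 N and released it. It stayed there, well clear of the line from mirror to collar.

**Mirror:** The rod rested at about 140.6° and now stands at 178.15°, a turn of about 0.655 rad. Three views put the target at about 0.659 rad. I calculate that the reflected line points 35.75° against 36.05° to the collar, about 1.5 mm from its centre.

**Bystanders:** The flask, bottle and beaker look unchanged in the top view.

**What disagreed:**
- **Screen angle:** Measured against the slab's edge, the screen stands near 1.5 rad rather than 1.6. That assumes its zero lies along the slab, which isn't given. The firm resistance and the measured swing of about 1.34 rad fit the stop, so I left it there.
- **Position spread:** The cameras differ by 2–4 mm on where the post stands. The wrist views of the resting rod's angle vary by about 0.5°, so the collar centring is uncertain by a few mm.
- **Sideways push:** About 7 N of sideways force remained on the post while holding it.

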